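# Wedge the test pen's gate shut

### The job

The gate of the small test pen has lost its latch. Swing it fully shut, then slide the wooden wedge, nose first and flat on the table, from the front under the gate's lower edge and tap it in gently until it jams tight, so that the gate is carried by the wedge, without overdriving it. Let go, leaving the gate shut and the wedge jammed, and do not disturb the other things.

Things in the scene. Friction and masses are not known exactly. Their poses are not given: they have to be found in the camera images.
- pen: Fixed pen of blue posts and aluminium sheet, 206 wide (y), 136 deep (x), 100 high, open above, no floor, posts on the table. Origin: on the table, in the plane of the shut gate, midway between the front posts (16 mm square, at y = +95 and -95 mm); x points into the pen, y along the shut gate to the hinge post. Its swinging gate counts as part of it.
- gate (a joint): Angle of the gate, rad: 0 = shut against its stop, in the plane between the front posts; grows to 1.4 as the free end swings out of the pen (to the pen's -x). It swings easily and stays where left; its stop is hard (press it with under 40 N). Yellow frame with a clear pane, 150 mm long from the hinge, 8 mm thick, top edge 92 to 98 mm high, lower edge a round steel bar of 10 mm diameter.
- gate_hinge (a point): Point of the gate's vertical hinge axis at table height: x = 0, y = +80 mm of the pen. The hinge lets the gate ride up against a stiff spring, about 8 N per mm of lift. Above 25 N on the wedge the hinge is damaged.
- gate_gap (a point): Point on the table below the lower bar of the shut gate, where the wedge goes in (y = -30 mm of the pen). The clear gap from table to bar differs from pen to pen, anywhere from 10 to 17 mm, and is not measured. A well jammed wedge, let go, bears the gate with 6 to 22 N; aim for about 10 N. Friction is about 0.6 above and below the wedge.
- wedge: Loose wooden wedge, 140 mm long, 26 wide (y), about 0.12 kg, flat on the table. Origin: underside, below the middle of the upright grip at its back (30 long, 26 wide, 60 high, red band); x points to the nose, 125 mm ahead. From the nose (7 mm high) the top rises 1 in 5 to 25 mm, 90 mm behind the nose, then is level to the grip. Friction keeps it jammed when let go.
- wedge_nose (a point): Middle of the wedge's nose, at the underside. Driving the wedge takes a level push, beyond that of sliding it freely, of about 1.4 times the force with which it bears the gate, plus 0.6 times any downward force of the gripper on it (an arm pushing forward comes to press down: ease it upward to keep this small).
- penned_can: Motor can standing in the pen, 66 mm diameter, 86 mm high, at the back of the hinge side; origin under its middle. Leave it alone.
- armature_1: Armature lying on the table, 37x100x37 mm, bystander; origin under its middle.
- armature_2: Armature lying on the table, 37x100x37 mm, bystander; origin under its middle.
- grease_tin: Black round tin, 68 mm diameter, 24 mm high, bystander; origin under its middle.
- bearing_1: Ball bearing lying flat, 48 mm diameter, 9 mm high, bystander; origin under its middle.

How it is judged (in metres and radians):
On the way, in this order (a step that is already met when the one before it is completed fails the run):
1. the gate is swung shut (value of joint gate below 0.05 rad), for 0.2 s.
2. the wedge's nose is under the shut gate (value of joint gate below 0.05 rad and x of wedge_nose in the frame of pen above 0.01 m and z of wedge_nose in the frame of pen below 0.01 m and y of wedge_nose in the frame of pen between -0.085 and 0.085 m), for 0.1 s.
At the end, for the whole second after the job is handed in: The gate is shut (within 0.05 rad) and the wedge lies flat (within 0.08 rad), at rest, under it from the front, nose at least 10 mm past the gate's plane, between the front posts (within 85 mm of the middle) and grip outside, bearing the gate with 6 to 22 N (value of joint gate below 0.05 rad and contact force between wedge and pen between 6 and 22 N and x of wedge_nose in the frame of pen above 0.01 m and x of wedge in the frame of pen below -0.03 m and angle between wedge's own z axis and vertical below 0.08 rad and linear speed of wedge below 0.01 m/s and y of wedge_nose in the frame of pen between -0.085 and 0.085 m); the robot touches nothing.
It fails at once if the wedge is driven against the gate or pen with more than 25 N (contact force between wedge and pen above 25 N).
It fails at once if the robot presses on the gate or pen with more than 40 N (contact force between any of the fingers, the arm and pen above 40 N).
It fails at once if a bystander is moved by more than 20 mm (distance of any of penned_can, armature_1, armature_2, grease_tin, bearing_1 from where it was at the start of the episode above 0.02 m).
It also fails if it takes over 72 s, if anything falls off the work surface, if the arm or the gripper's body presses on something with over 40 N, if the wrist force passes 120 N, or if a joint passes its speed limit or range.

### The arm

A 6-joint arm with a two-finger parallel gripper is mounted at the origin on a cart in front of the work surface, level with it; the furniture and walls round the work are solid. World frame = base frame: x ahead of the robot, y to its left, z up, the work surface at z = 0. Lengths are in mm, angles in degrees, forces in N, time in s.
With the tool pointing down it reaches from about 300 to 850 mm from the base axis. Payload 4.2 kg.
Tool frame: the origin (TCP) lies at the very end of the fingers, on their centre line; the grasp point (between the pads) lies 19 mm behind it; x points along the fingers, y is the direction in which the jaws open and shut, and the axes are right-handed (so a half turn about x gives the same grasp; the last joint's range is limited). The gripper opens to 91 mm and grips with 3 to 60 N. Pads are 32 mm wide; open, the fingers measure 118 mm over their backs; the gripper's body (76 mm by 178 mm) begins 60 mm behind the grasp point.
Start: joints at [-75.745, 18.312, 89.639, -0, 72.044, -1.146], TCP at [152.709, -554.37, 183.376] pointing down, gripper open.
Joint ranges: [-177.97, 177.97], [-48.28, 115.42], [12.27, 149.76], [-77.06, 257.06], [2.81, 150.46], [-146.56, 146.56]. Speed limits (degrees/s): [147.25, 147.25, 180, 180, 180, 180].

### API

Orientations are given as [roll, pitch, yaw] about the fixed x, y, z axes, in that order (R = Rz(yaw) Ry(pitch) Rx(roll)).
In Python, from workcell import sensors, grab_frame, job_done, finder gives the robot as it stands.
- The arm moves only by the tool play_rows, never from a script. Its argument "motion" is a list of rows, each a list of 5 numbers: the shift along the world's x, y, z in m, then the turn about the world's z in rad, then the opening, from 0 (shut) to 1 (fully open). In form: [[tx, ty, tz, roll, fingers], ...]. A call has exactly 8 rows; each row is the pose to reach, as a shift and turn from the pose commanded when the call began; what a row does not reach only later rows make up. A row lasts 1/12 s, in which the tool goes at most 41.7 mm and 7.16 degrees, less where a joint would pass 70% of its speed; a pose out of reach is approached as far as the arm can. A call with a gripper value outside its range is refused whole. The fingers move at their own pace and stop on an object; "squeeze" is the grip in N (left out, the last holds). Time passes only in rows, so rows that repeat a pose let the fingers close, or fill a call up. It gives the time, the measured TCP pose, the force and the opening at its end, in the units of the state.
- sensors.state(): the state, without advancing time (a new reading comes with each control period).
- grab_frame(name): name is "scene" or "top" or "wrist"; returns a dict with "img" (420x560x3 uint8, blue, green, red), "fx", "fy", "cx", "cy" (pixels), "rvec" (rotation vector, rad) and "tvec" (3), from world to camera coordinates, as OpenCV has them; the wrist camera has in their place "tool_from_camera" (4x4, takes a point from camera to tool coordinates, whose origin is the TCP and whose axes are the tool frame's). Camera axes: x right, y down, z forward; pixel columns grow to the right and rows downward; lengths in mm; the calibration is good to about 2 mm. A picture is of the moment at which its call begins: read the wrist's pose just before it. There is no depth.
- job_done(): hands the job in, once; it reports no verdict.
Trained networks look in a picture, given as the dict that the camera call returned (one of the last four; its "shot" number tells which), for a name from the list of things; names that differ only in an ending like _2 or _b are one class to them, and where a whole thing is asked for, a point or a joint stands for the part that bears it (a point fixed in the world has none). Each returns a list of dicts, best first, with "conf" (0 to 1); they miss things now and then, are a little off and sometimes report something else, mostly with a low value. They report only what shows in the picture. A call takes as long as a camera call.
- finder.spot_in(picture, label): "point" ([column, row] in pixels, amid what is visible of it).
- finder.spot_point(picture, label): "point" ([column, row] in pixels: a listed point, or the origin of a listed thing).
The state is a dict: "time_s": time; "qpos": joint angles; "qvel": joint speeds; "effort": joint torques, N m; "ee_pos": TCP position; "ee_rot": TCP orientation; "force": force on the tool from outside, world axes, zero at the start; "torque": the same for the moment, N m; "gripper_width": finger opening in mm.
Only numpy, scipy, OpenCV 4.12 (cv2) and the standard library are available. Lean on these libraries where they do the work, as an engineer would, in place of code of your own. Each camera call takes 0.05 s, during which the arm holds its last target.

## Working session

There is one attempt and no reset: what is moved stays moved. The work goes in short steps, Python scripts to look and compute and a tool call to move; the robot and the scene stay as the last step left them, time stands still between calls to the robot, and variables do not carry over. Pictures are saved under pics/ and viewed, and the job is handed in when it is done.

Besides the shell and the picture viewer there is one more tool, called as name(argument=value, ...) on one line, values as JSON. play_rows: Moves the arm, as the interface text tells. Its arguments: {"type":"object","properties":{"motion":{"type":"array","items":{"type":"array","items":{"type":"number"}}},"squeeze":{"type":"number"}},"required":["motion"]}

```bash
mkdir -p pics; ls; cat > h.py <<'E'
import numpy as np,cv2,json
from scipy.spatial.transform import Rotation as R
from workcell import sensors, grab_frame, job_done, finder
def ray(f,p):
    K=np.array([[f['fx'],0,f['cx']],[0,f['fy'],f['cy']],[0,0,1.]])
    Rm=cv2.Rodrigues(np.array(f['rvec'],float))[0];t=np.array(f['tvec'],float).ravel()
    o=-Rm.T@t; d=Rm.T@np.linalg.inv(K)@np.array([p[0],p[1],1.]); return o,d
def onz(f,p,z=0):
    o,d=ray(f,p); return o+d*(z-o[2])/d[2]
def proj(f,P):
    K=np.array([[f['fx'],0,f['cx']],[0,f['fy'],f['cy']],[0,0,1.]])
    return cv2.projectPoints(np.array(P,float).reshape(-1,1,3),np.array(f['rvec'],float),np.array(f['tvec'],float),K,None)[0].reshape(-1,2)
E
python3 - <<'E'
from h import *
for n in ['scene','top']:
    f=grab_frame(n); cv2.imwrite(f'pics/{n}0.png',f['img'])
    for l in ['pen','gate_hinge','gate_gap','wedge','wedge_nose','penned_can','armature_1','grease_tin','bearing_1']:
        r=finder.spot_point(f,l)
        print(n,l,[(np.round(q['point']),round(q['conf'],2),np.round(onz(f,q['point'])[:2])) for q in r[:3]])
print(sensors.state())
E
```

```text
pics
scene pen [(array([323., 165.]), 0.73, array([ 553., -217.]))]
scene gate_hinge [(array([314., 179.]), 0.64, array([ 548., -130.]))]
scene gate_gap [(array([326., 159.]), 0.95, array([ 556., -256.])), (array([312., 230.]), 0.18, array([459.,  99.]))]
scene wedge [(array([310., 232.]), 0.87, array([462., 110.]))]
scene wedge_nose [(array([266., 228.]), 0.92, array([576., 144.]))]
scene penned_can []
scene armature_1 [(array([229., 325.]), 0.95, array([498., 476.])), (array([210., 296.]), 0.78, array([580., 422.]))]
scene grease_tin [(array([196., 258.]), 0.82, array([682., 327.]))]
scene bearing_1 [(array([278., 286.]), 0.61, array([453., 324.]))]
top pen [(array([403., 209.]), 0.89, array([ 554., -222.]))]
top gate_hinge [(array([376., 213.]), 0.57, array([ 545., -148.]))]
top gate_gap []
top wedge [(array([286., 248.]), 0.62, array([457.,  97.])), (array([380., 181.]), 0.41, array([ 632., -165.]))]
top wedge_nose [(array([269., 206.]), 0.92, array([572., 139.]))]
top penned_can [(array([381., 184.]), 0.66, array([ 624., -167.]))]
top armature_1 [(array([167., 206.]), 0.81, arra
[... 248 characters left out ...]
), (array([283., 248.]), 0.34, array([459., 103.]))]
{'time_s': 1.0, 'qpos': array([-7.57446508e+01,  1.83120415e+01,  8.96401861e+01, -4.07189901e-04,
        7.20435956e+01, -1.14467022e+00]), 'qvel': array([ 0.03500216,  0.00049694,  0.06626004, -0.01609449,  0.07717994,
        0.06402679]), 'effort': array([ 2.52239275e-03, -4.12349117e+01, -2.32231039e+01,  7.27781514e-02,
        3.76708817e-02, -4.71828059e-06]), 'ee_pos': array([ 152.70809121, -554.36270505,  183.36645388]), 'ee_rot': array([ 83.55665648,  89.99580535, -81.04319857]), 'force': array([ 0.66073699, -0.21202513, -0.62003829]), 'torque': array([-0.02373914,  0.02614898, -0.00234871]), 'gripper_width': 91.44612521056787}
```

View pics/scene0.png

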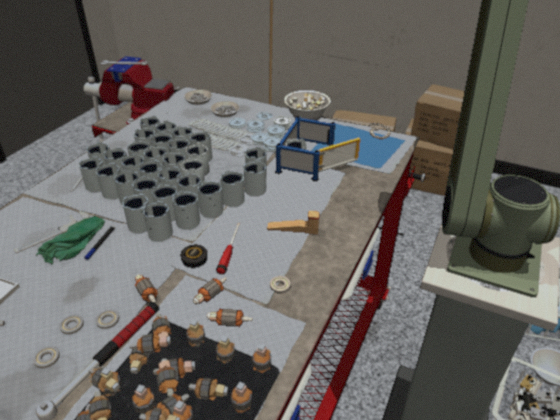

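View pics/top0.png

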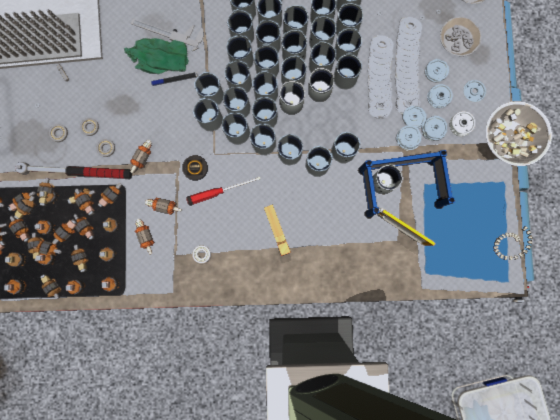

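```bash
python3 - <<'E'
from h import *
a=cv2.imread('pics/top0.png'); b=cv2.imread('pics/scene0.png')
cv2.imwrite('pics/z1.png',cv2.resize(a[140:260,350:470],None,fx=5,fy=5,interpolation=cv2.INTER_CUBIC))
cv2.imwrite('pics/z2.png',cv2.resize(b[105:195,260:380],None,fx=6,fy=6,interpolation=cv2.INTER_CUBIC))
cv2.imwrite('pics/z3.png',cv2.resize(a[190:270,250:310],None,fx=7,fy=7,interpolation=cv2.INTER_CUBIC))
E
```

```text
(no output)
```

View pics/z1.png

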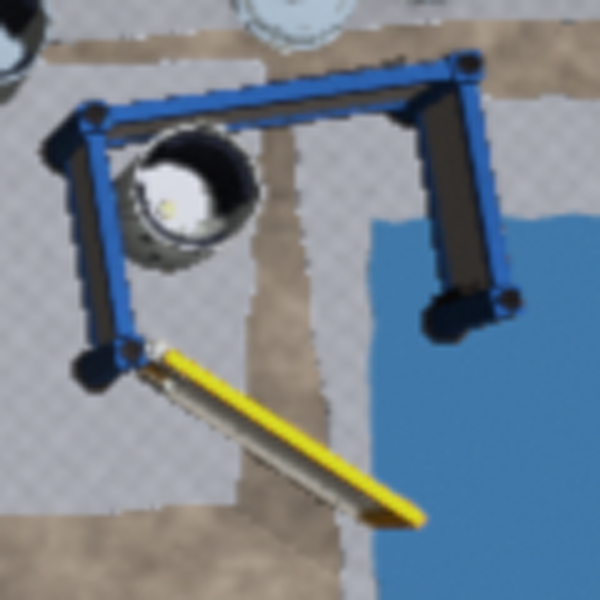

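View pics/z2.png

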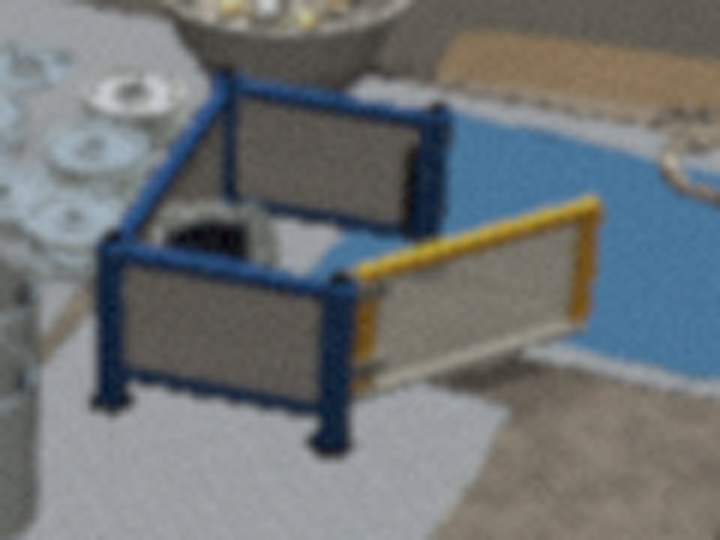

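View pics/z3.png

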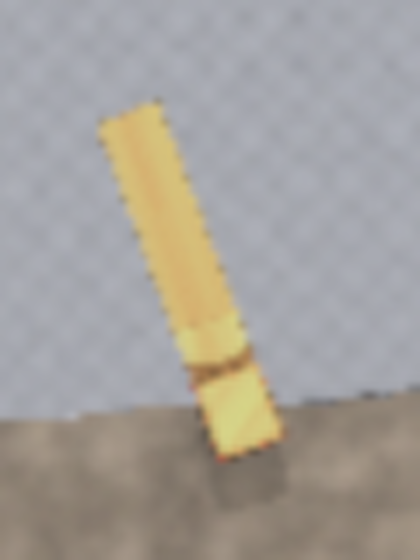

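```bash
python3 - <<'E'
from h import *
f=grab_frame('top')
z1=lambda u,v:(350+(u+.5)/5-.5,140+(v+.5)/5-.5); z3=lambda u,v:(250+(u+.5)/7-.5,190+(v+.5)/7-.5)
H=onz(f,z1(131,349),100);L=onz(f,z1(508,299),100);B1=onz(f,z1(95,115),100);B2=onz(f,z1(468,65),100)
print(H,L,B1,B2, np.linalg.norm(H-L),np.linalg.norm(H-B1))
y=(H-L)/np.linalg.norm(H-L); print('yaw of y', np.degrees(np.arctan2(-y[0],y[1])))
x=((B1+B2)-(H+L)); print('yaw x',np.degrees(np.arctan2(x[1],x[0])), 'origin',(H+L)/2)
G1=onz(f,z1(168,352),95);G2=onz(f,z1(420,517),95);print('gate',G1,G2,np.linalg.norm(G1-G2)); d=G2-G1; print(np.degrees(np.arctan2(d[1],d[0])))
N=onz(f,z3(132,114),7);Gr=onz(f,z3(236,408),60);print('wedge',N,Gr,np.linalg.norm((N-Gr)[:2]));d=N-Gr;print(np.degrees(np.arctan2(d[1],d[0])))
for q in [(220,458),(282,435)]: print(onz(f,z3(*q),60))
for q in [(101,124),(158,101)]: print(onz(f,z3(*q),7))
import scipy
# scene check
s=grab_frame('scene')
o=(H+L)/2;o[2]=0
print(proj(s,[H*[1,1,0],L*[1,1,0],H,L]))
E
```

```text
[ 544.93377479 -129.00148867  100.        ] [ 564.52146801 -317.38788982  100.        ] [ 663.1335184  -116.65389234  100.        ] [ 683.23091894 -304.93940416  100.        ] 189.4019901204121 118.8429321563322
yaw of y 5.936064368582898
yaw x 5.975103000985033 origin [ 554.7276214  -223.19468924  100.        ]
gate [ 543.39230347 -148.33524429   95.        ] [ 457.94354361 -268.74875267   95.        ] 147.6512904189864
-125.36056694332483
wedge [571.73443566 139.81814957   7.        ] [457.29147759 103.00708277  60.        ] 120.21749161480741
17.830609086577034
[439.37590811 109.32174728  60.        ]
[447.04343595  86.58610732  60.        ]
[568.22217916 151.7829928    7.        ]
[576.46037096 129.73148298   7.        ]
[[314.77696731 179.43721892]
 [330.59016957 149.81831349]
 [316.37495997 151.55601315]
 [332.64706757 123.28317337]]
```

```bash
python3 - <<'E'
from h import *
s=sensors.state();M=R.from_euler('xyz',s['ee_rot'],degrees=True).as_matrix();print(M.round(3)); print(np.degrees(np.arctan2(M[1,1],M[0,1])))
E
```

```text
[[ 0.     0.266 -0.964]
 [-0.    -0.964 -0.266]
 [-1.     0.    -0.   ]]
-74.5992313968665
```

play_rows(motion=[[0.03,0.03,0,0,1],[0.06,0.06,0,0,0.5],[0.09,0.09,0,0,0],[0.12,0.12,0,0,0],[0.15,0.15,0,0,0],[0.18,0.18,0,0,0],[0.21,0.21,0,0,0],[0.23,0.24,0,0,0]], squeeze=20)

```text
time_s: 1.77
ee_pos: [384.6, -313.3, 183.6]
ee_rot: [125.8, 89.9, -38.8]
force: [1.0, -0.2, -0.3]
gripper_width: 47.5
```

play_rows(motion=[[0.02,0.03,0,-0.05,0],[0.04,0.07,0,-0.1,0],[0.04,0.07,-0.03,-0.16,0],[0.04,0.07,-0.06,-0.16,0],[0.04,0.07,-0.09,-0.16,0],[0.04,0.07,-0.12,-0.16,0],[0.04,0.07,-0.13,-0.16,0],[0.04,0.07,-0.13,-0.16,0]])

```text
time_s: 2.43
ee_pos: [420.6, -243.0, 50.7]
ee_rot: [-37.0, 89.6, 149.2]
force: [-0.6, 0.1, 0.2]
gripper_width: 0.6
```

play_rows(motion=[[0.012,0,0,0,0],[0.024,0,0,0,0],[0.036,-0.002,0,0,0],[0.048,-0.004,0,0,0],[0.06,-0.006,0,0,0],[0.072,-0.008,0,0,0],[0.084,-0.01,0,0,0],[0.096,-0.01,0,0,0]])

```text
time_s: 3.1
ee_pos: [521.9, -255.4, 55.2]
ee_rot: [143.9, 89.7, -29.9]
force: [0.2, -0.7, -0.0]
gripper_width: 0.3
```

```bash
python3 - <<'E'
from h import *
f=grab_frame('top');a=f['img'];print(sensors.state()['ee_pos'],sensors.state()['force'])
cv2.imwrite('pics/g1.png',cv2.resize(a[140:260,350:470],None,fx=5,fy=5,interpolation=cv2.INTER_CUBIC))
E
```

```text
[ 524.61697783 -255.5901728    55.32587544] [ 2.78441922 -1.73979534  0.67721812]
```

View pics/g1.png

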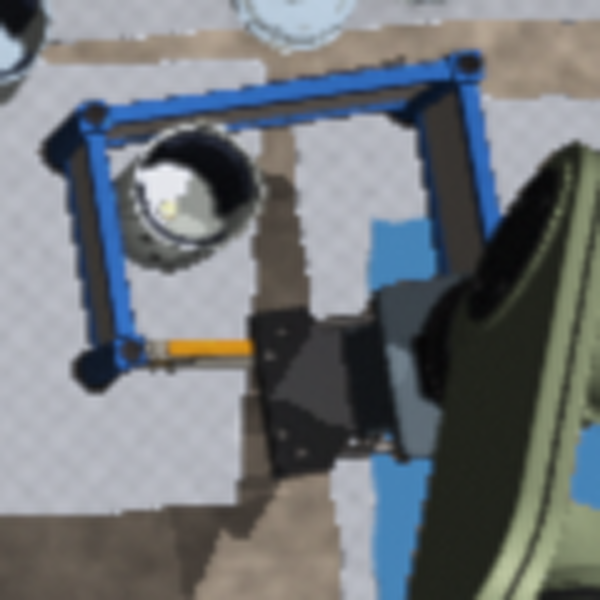

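```bash
python3 - <<'E'
from h import *
s=sensors.state();M=R.from_euler('xyz',s['ee_rot'],degrees=True).as_matrix();print(M.round(3)); print(np.degrees(np.arctan2(M[1,1],M[0,1])),s['force'],s['ee_pos'],s['qpos'])
f=grab_frame('wrist');cv2.imwrite('pics/w1.png',f['img']);print(f['tool_from_camera'])
f=grab_frame('scene');cv2.imwrite('pics/s1.png',cv2.resize(f['img'][85:215,240:400],None,fx=5,fy=4.5))
E
```

```text
[[ 0.007  0.109 -0.994]
 [-0.003 -0.994 -0.109]
 [-1.     0.004 -0.007]]
-83.74370619572306 [ 2.78441922 -1.73979534  0.67721812] [ 524.61697783 -255.5901728    55.32587544] [-2.71282842e+01  2.49677437e+01  9.92298657e+01  4.65848824e-02
  5.53478625e+01  5.65883236e+01]
[[ 8.24693719e-04 -2.65980219e-01  9.63978134e-01 -2.02150691e+02]
 [ 9.99999409e-01 -4.63910581e-04 -9.83512214e-04 -5.61110158e-01]
 [ 7.08794450e-04  9.63978375e-01  2.65979679e-01 -7.52647856e+01]
 [ 0.00000000e+00  0.00000000e+00  0.00000000e+00  1.00000000e+00]]
```

View pics/s1.png

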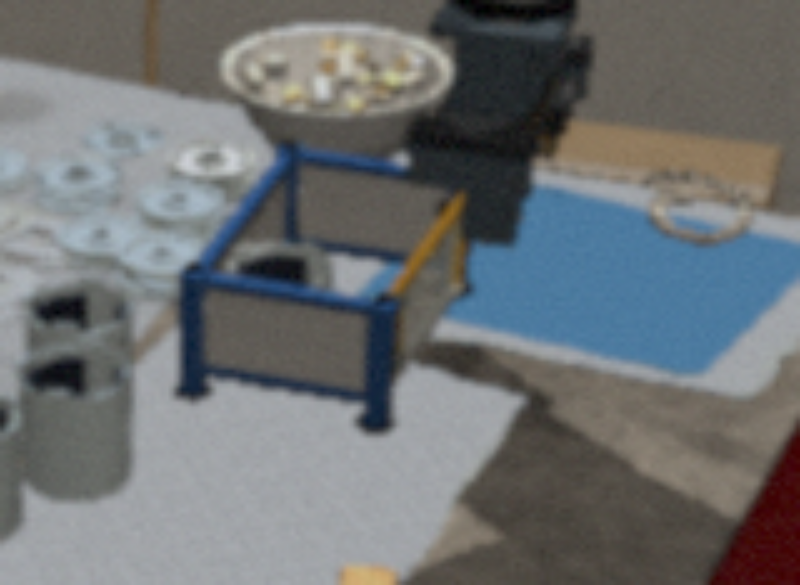

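View pics/w1.png

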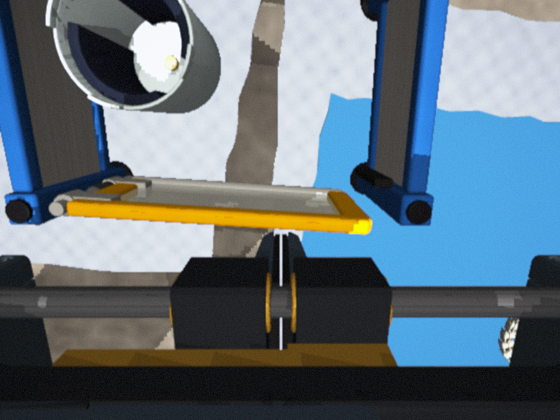

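play_rows(motion=[[0.002,0,0,0,0],[0.003,0,0,0,0],[0.004,0,0,0,0],[0.005,0,0,0,0],[0.006,0,0,0,0],[0.007,0,0,0,0],[0.008,0,0,0,0],[0.008,0,0,0,0]])

```text
time_s: 3.92
ee_pos: [526.9, -254.4, 53.4]
ee_rot: [138.9, 90.0, -34.9]
force: [-0.2, 0.7, 0.7]
gripper_width: 0.5
```

```bash
cat > w.py <<'E'
from h import *
import sys
s=sensors.state();M=R.from_euler('xyz',s['ee_rot'],degrees=True).as_matrix();f=grab_frame('wrist');cv2.imwrite(sys.argv[1],f['img'])
T=np.eye(4);T[:3,:3]=M;T[:3,3]=s['ee_pos'];C=T@np.array(f['tool_from_camera'])
def wz(p,z):
    d=C[:3,:3]@np.array([(p[0]-f['cx'])/f['fx'],(p[1]-f['cy'])/f['fy'],1.]);o=C[:3,3];return o+d*(z-o[2])/d[2]
E
python3 - <<'E'
import sys;sys.argv=['','pics/w2.png']
from w import *
print(s['ee_pos'],s['force'])
E
```

```text
[ 526.91939005 -254.41724592   53.40998299] [-0.15309431  0.70529756  0.65844239]
```

View pics/w2.png

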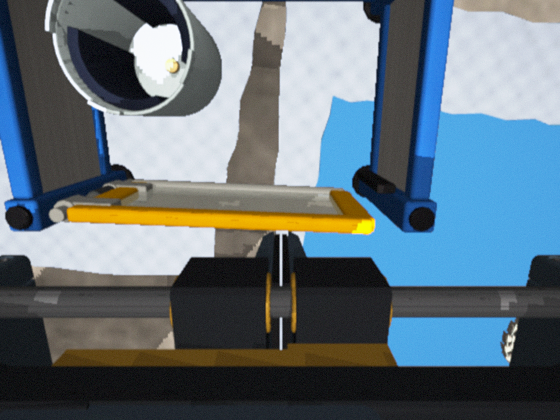

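play_rows(motion=[[0.002,0,0,0,0],[0.003,0,0,0,0],[0.004,0,0,0,0],[0.006,0,0,0,0],[0.007,0,0,0,0],[0.008,0,0,0,0],[0.009,0,0,0,0],[0.009,0,0,0,0]])

```text
time_s: 4.63
ee_pos: [535.4, -254.3, 53.2]
ee_rot: [-10.0, 89.9, 176.3]
force: [-0.7, -0.2, 1.0]
gripper_width: 0.4
```

play_rows(motion=[[0.001,0,0,0,0],[0.001,0,0,0,0],[0.002,0,0,0,0],[0.003,0,0,0,0],[0.004,0,0,0,0],[0.005,0,0,0,0],[0.005,0,0,0,0],[0.005,0,0,0,0]])

```text
time_s: 5.3
ee_pos: [536.6, -254.3, 52.8]
ee_rot: [-11.4, 89.5, 174.9]
force: [-10.0, -2.4, 3.7]
gripper_width: -0.0
```

```bash

python3 - <<'E'
import sys;sys.argv=['','pics/w3.png']
from w import *
print(s['ee_pos'],s['force'])
E
```

```text
[ 536.59750858 -254.3020186    52.76891042] [-9.96208045 -2.39288933  3.67539958]
```

View pics/w3.png

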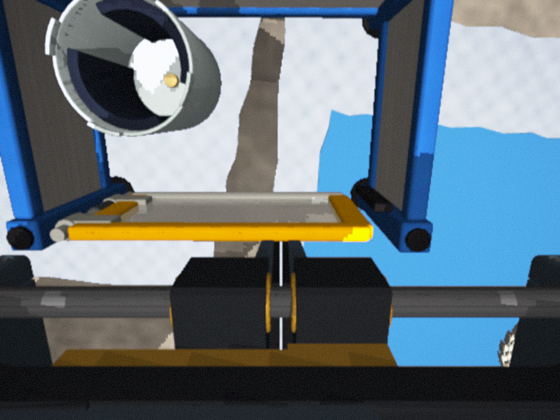

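play_rows(motion=[[-0.01,0,0,0,0],[-0.04,0,0,0,0],[-0.07,0,0,0,0.1],[-0.075,0,0.035,0.0,0.3],[-0.078,0,0.07,0.05,0.6],[-0.08,0.035,0.09,0.1,0.6],[-0.08,0.07,0.1,0.15,0.6],[-0.08,0.11,0.1,0.21,0.6]])

```text
time_s: 6.02
ee_pos: [463.5, -144.7, 156.8]
ee_rot: [147.4, 89.4, -14.3]
force: [1.4, 0.1, 0.2]
gripper_width: 37.4
```

play_rows(motion=[[0,0.04,0,0,0.6],[0,0.08,0,0,0.6],[0,0.12,0,0,0.6],[0,0.16,0,0,0.6],[0,0.195,0,0,0.6],[0,0.23,0,0,0.6],[0,0.246,0,0,0.6],[0,0.246,0,0,0.6]])

```text
time_s: 6.68
ee_pos: [461.5, 105.2, 153.8]
ee_rot: [-157.0, 89.8, 41.5]
force: [-0.8, 0.3, 0.1]
gripper_width: 54.5
```

```bash

python3 - <<'E'
import sys;sys.argv=['','pics/w4.png']
from w import *
print(s['ee_pos'],s['force'],np.degrees(np.arctan2(M[1,1],M[0,1])))
for l in ['wedge','wedge_nose']:
    for q in finder.spot_point(f,l): print(l,q['point'],q['conf'],wz(q['point'],0))
g=grab_frame('top');cv2.imwrite('pics/t4.png',g['img'])
E
```

```text
[461.46537507 105.24060306 153.75407417] [-0.78857029  0.2505565   0.09659806] -71.49626605154509
wedge [278.2, 197.1] 0.57 [455.29405623 106.9118501    0.        ]
wedge_nose [279.3, 72.5] 0.93 [574.33210503 145.2852794    0.        ]
wedge_nose [75.1, 136.4] 0.58 [449.70701948 325.27003894   0.        ]
```

View pics/w4.png

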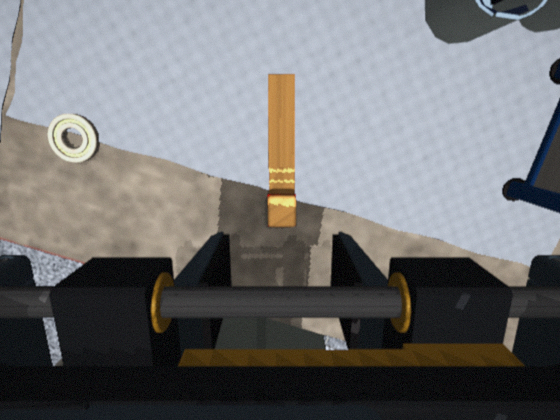

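View pics/t4.png

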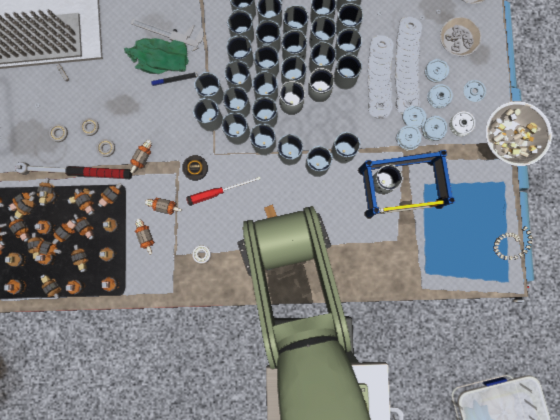

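play_rows(motion=[[-0.002,-0.001,-0.02,0,0.6],[-0.005,-0.002,-0.05,0,0.6],[-0.005,-0.002,-0.08,0,0.6],[-0.005,-0.002,-0.105,0,0.6],[-0.005,-0.002,-0.12,0,0.6],[-0.005,-0.002,-0.13,0,0.6],[-0.005,-0.002,-0.134,0,0.6],[-0.005,-0.002,-0.134,0,0.6]])

```text
time_s: 7.55
ee_pos: [455.4, 98.5, 18.7]
ee_rot: [-2.0, 89.9, -163.8]
force: [-0.5, -0.2, -1.4]
gripper_width: 54.5
```

```bash

python3 - <<'E'
import sys;sys.argv=['','pics/w5.png']
from w import *
print(s['ee_pos'],s['force'],np.degrees(np.arctan2(M[1,1],M[0,1])))
E
```

```text
[455.35329518  98.49499327  18.7229592 ] [-0.46635948 -0.24257254 -1.35414528] -71.84262699315518
```

View pics/w5.png

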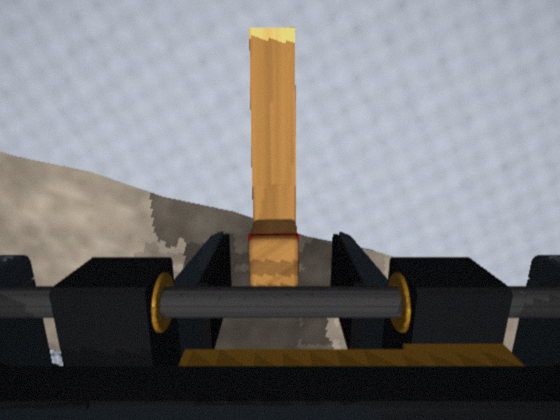

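play_rows(motion=[[0,0.002,0,0,0.6],[0,0.003,0,0,0.6],[0,0.003,0,0,0.4],[0,0.003,0,0,0.2],[0,0.003,0,0,0],[0,0.003,0,0,0],[0,0.003,0,0,0],[0,0.003,0,0,0]], squeeze=40)

```text
time_s: 8.27
ee_pos: [455.8, 102.7, 19.5]
ee_rot: [160.6, 90.0, -1.1]
force: [0.4, -0.1, 1.5]
gripper_width: 25.4
```

```bash

python3 - <<'E'
import sys;sys.argv=['','pics/w6.png']
from w import *
print(s['ee_pos'],s['force'],np.degrees(np.arctan2(M[1,1],M[0,1])))
for l in ['wedge','wedge_nose']:
    for q in finder.spot_point(f,l): print(l,q['point'],q['conf'],wz(q['point'],0))
E
```

```text
[455.76820761 102.68950453  19.49274876] [ 0.40970913 -0.05588162  1.48763618] -71.73806145253137
wedge [282.8, 228.8] 0.63 [458.33652564 102.65196077   0.        ]
wedge_nose [279.2, 31.5] 0.74 [574.27062089 143.29535552   0.        ]
```

View pics/w6.png

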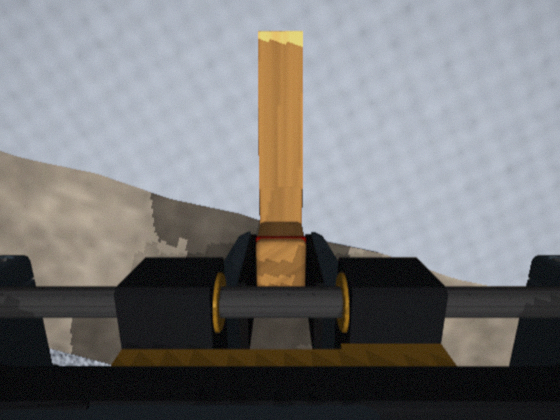

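play_rows(motion=[[0,0,0.015,0,0],[-0.01,0,0.035,0,0],[-0.03,-0.015,0.04,-0.03,0],[-0.045,-0.04,0.04,-0.06,0],[-0.05,-0.07,0.04,-0.09,0],[-0.05,-0.1,0.04,-0.12,0],[-0.05,-0.13,0.04,-0.16,0],[-0.05,-0.16,0.04,-0.21,0]])

```text
time_s: 9.08
ee_pos: [405.1, -58.6, 59.3]
ee_rot: [33.1, 90.0, -140.7]
force: [0.4, 0.7, -0.9]
gripper_width: 25.6
```

play_rows(motion=[[0,-0.03,0,0,0],[0,-0.06,0,0,0],[0,-0.09,0,0,0],[0,-0.12,0,0,0],[0,-0.15,0,0,0],[0,-0.18,0,0,0],[0,-0.205,0,0,0],[0,-0.21,0,0,0]])

```text
time_s: 9.75
ee_pos: [406.2, -271.2, 59.2]
ee_rot: [111.9, 89.9, -62.0]
force: [0.4, -0.6, -1.3]
gripper_width: 25.6
```

```bash

python3 - <<'E'
import sys;sys.argv=['','pics/w7.png']
from w import *
print(s['ee_pos'],s['force'],np.degrees(np.arctan2(M[1,1],M[0,1])))
for l in ['wedge','wedge_nose','gate_gap','gate_hinge','pen']:
    for q in finder.spot_point(f,l): print(l,q['point'],q['conf'],wz(q['point'],0))
E
```

```text
[ 406.182604   -271.17359571   59.2408896 ] [ 0.42671833 -0.6411009  -1.26754238] -83.92650535859717
wedge_nose [277.2, 32.4] 0.74 [ 538.67254414 -254.15357584    0.        ]
gate_gap [273.8, 0.8] 0.65 [ 557.87375118 -249.8377194     0.        ]
gate_hinge [114.8, 2.3] 0.95 [ 545.49219006 -141.79693766    0.        ]
pen [233.7, 4.1] 0.97 [ 552.98287438 -222.71971997    0.        ]
```

View pics/w7.png

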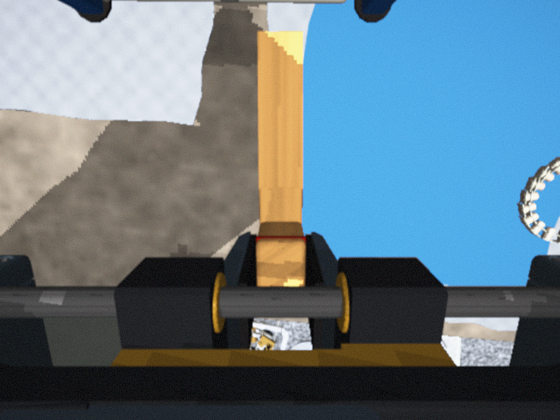

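play_rows(motion=[[0,0,-0.01,0,0],[0,0,-0.02,0,0],[0,0,-0.03,0,0],[0,0,-0.035,0,0],[0,0,-0.037,0,0],[0,0,-0.038,0,0],[0,0,-0.039,0,0],[0,0,-0.039,0,0]])

```text
time_s: 10.72
ee_pos: [406.0, -267.4, 20.7]
ee_rot: [137.2, 90.0, -36.6]
force: [-0.6, 0.4, -0.5]
gripper_width: 25.6
```

play_rows(motion=[[0,0,-0.001,0,0],[0,0,-0.001,0,0.4],[0,0,-0.001,0,0.4],[0,0,-0.001,0,0.4],[0,0,-0.001,0,0.4],[0,0,-0.001,0,0.4],[0,0,-0.001,0,0.4],[0,0,-0.001,0,0.4]])

```text
time_s: 11.38
ee_pos: [405.7, -267.4, 19.4]
ee_rot: [118.1, 90.0, -55.7]
force: [0.0, -0.2, -1.1]
gripper_width: 36.8
```

```bash

python3 - <<'E'
import sys;sys.argv=['','pics/w8.png']
from w import *
print(s['ee_pos'],s['force'],np.degrees(np.arctan2(M[1,1],M[0,1])))
for l in ['wedge','wedge_nose','gate_gap','gate_hinge','pen']:
    for q in finder.spot_point(f,l): print(l,q['point'],q['conf'],wz(q['point'],0))
g=grab_frame('scene');cv2.imwrite('pics/s8.png',cv2.resize(g['img'][85:215,240:400],None,fx=5,fy=4.5))
E
```

```text
[ 405.73286881 -267.38498266   19.39956633] [ 0.045919   -0.19457503 -1.0847612 ] -83.77057911083313
wedge [277.8, 231.8] 0.58 [ 405.56830466 -264.72570084    0.        ]
wedge_nose [278.4, 30.8] 0.79 [ 530.23290202 -251.83087414    0.        ]
gate_gap [278.8, 34.0] 0.54 [ 528.55366752 -252.24865763    0.        ]
```

View pics/w8.png

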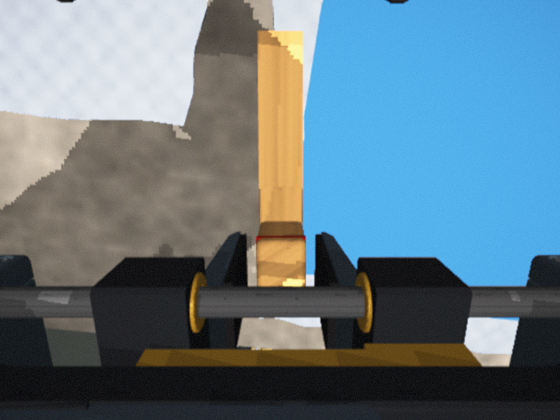

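View pics/s8.png

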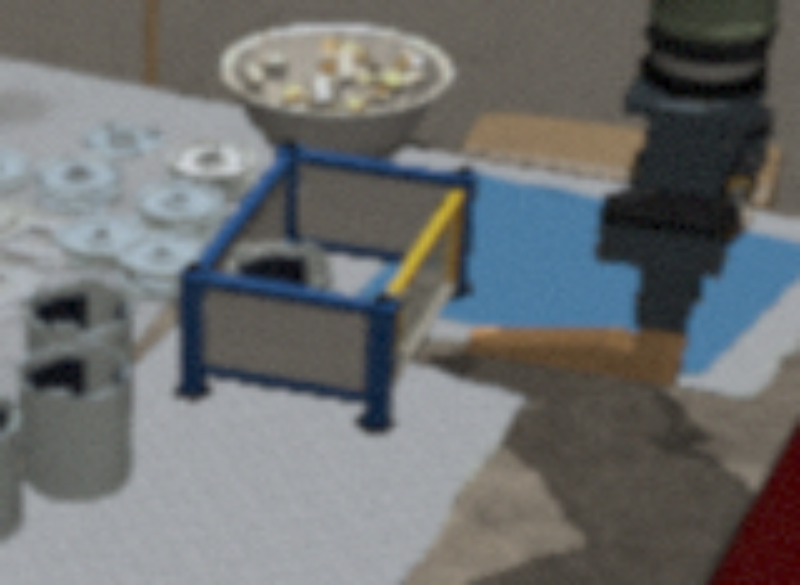

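play_rows(motion=[[0,0,0,0,0.2],[0,0,0,0,0],[0,0,0,0,0],[0,0,0,0,0],[0,0,0,0,0],[0,0,0,0,0],[0,0,0,0,0],[0,0,0,0,0]], squeeze=40)

```text
time_s: 12.4
ee_pos: [405.7, -267.3, 19.4]
ee_rot: [57.4, 90.0, -116.3]
force: [-0.0, -1.0, -0.4]
gripper_width: 25.4
```

play_rows(motion=[[0.006,0.001,0,0,0],[0.012,0.0015,0,0,0],[0.018,0.002,0,0,0],[0.024,0.0025,0,0,0],[0.03,0.003,0,0,0],[0.034,0.0035,0,0,0],[0.036,0.004,0,0,0],[0.036,0.004,0,0,0]])

```text
time_s: 13.07
ee_pos: [442.7, -263.4, 19.4]
ee_rot: [155.6, 89.9, -18.2]
force: [-0.2, 0.3, -0.6]
gripper_width: 25.4
```

play_rows(motion=[[0,0,0,0,0],[0,0,0,0,0],[0,0,0,0,0],[0,0,0,0,0],[0,0,0,0,0],[0,0,0,0,0],[0,0,0,0,0],[0,0,0,0,0]])

```text
time_s: 13.73
ee_pos: [441.6, -263.4, 19.4]
ee_rot: [61.6, 90.0, -112.2]
force: [0.1, -0.2, -0.4]
gripper_width: 25.6
```

play_rows(motion=[[0.001,0,0,0,0],[0.002,0,0,0,0],[0.003,0,0,0,0],[0.004,0.0005,0,0,0],[0.005,0.0005,0,0,0],[0.006,0.0005,0,0,0],[0.006,0.0005,0,0,0],[0.006,0.0005,0,0,0]])

```text
time_s: 14.4
ee_pos: [447.9, -262.8, 19.4]
ee_rot: [-174.6, 90.0, 11.6]
force: [-0.9, 0.2, 1.2]
gripper_width: 25.8
```

play_rows(motion=[[0.001,0,0,0,0],[0.002,0,0,0,0],[0.003,0,0,0,0],[0.004,0.0005,0,0,0],[0.004,0.0005,0,0,0],[0.004,0.0005,0,0,0],[0.004,0.0005,0,0,0],[0.004,0.0005,0,0,0]])

```text
time_s: 15.07
ee_pos: [452.2, -262.5, 19.4]
ee_rot: [155.5, 89.9, -18.3]
force: [1.3, -0.1, -1.6]
gripper_width: 25.6
```

play_rows(motion=[[0.001,0,0,0,0],[0.002,0,0,0,0],[0.003,0,0,0,0],[0.004,0.0005,0,0,0],[0.004,0.0005,0,0,0],[0.004,0.0005,0,0,0],[0.004,0.0005,0,0,0],[0.004,0.0005,0,0,0]])

```text
time_s: 15.73
ee_pos: [456.0, -261.9, 19.4]
ee_rot: [162.1, 90.0, -11.7]
force: [0.4, -0.3, 0.3]
gripper_width: 25.4
```

play_rows(motion=[[0.001,0,0,0,0],[0.002,0,0,0,0],[0.003,0,0,0,0],[0.004,0.0005,0,0,0],[0.004,0.0005,0,0,0],[0.004,0.0005,0,0,0],[0.004,0.0005,0,0,0],[0.004,0.0005,0,0,0]])

```text
time_s: 16.4
ee_pos: [460.0, -261.4, 19.4]
ee_rot: [156.0, 90.0, -17.7]
force: [-0.3, 0.4, 0.2]
gripper_width: 25.7
```

play_rows(motion=[[0.001,0,0,0,0],[0.002,0,0,0,0],[0.003,0,0,0,0],[0.004,0.0005,0,0,0],[0.004,0.0005,0,0,0],[0.004,0.0005,0,0,0],[0.004,0.0005,0,0,0],[0.004,0.0005,0,0,0]])

```text
time_s: 17.07
ee_pos: [464.0, -260.9, 19.4]
ee_rot: [157.9, 90.0, -15.9]
force: [0.5, 0.2, -0.6]
gripper_width: 25.6
```

```bash

python3 - <<'E'
from h import *
s=sensors.state();print(s['ee_pos'],s['force'],s['torque'])
E
```

```text
[ 464.00859114 -260.87192002   19.3726552 ] [ 0.45762645  0.21340614 -0.59244625] [ 0.05775893 -0.0042251  -0.01661654]
```

Nose about 30 mm past the plane, still free.

play_rows(motion=[[0.001,0,0,0,0],[0.002,0,0,0,0],[0.003,0,0,0,0],[0.004,0.0005,0,0,0],[0.004,0.0005,0,0,0],[0.004,0.0005,0,0,0],[0.004,0.0005,0,0,0],[0.004,0.0005,0,0,0]])

```text
time_s: 17.73
ee_pos: [468.0, -260.4, 19.4]
ee_rot: [155.8, 90.0, -18.0]
force: [0.5, 0.5, 0.2]
gripper_width: 25.3
```

play_rows(motion=[[0.001,0,0,0,0],[0.002,0,0,0,0],[0.003,0,0,0,0],[0.003,0.0005,0,0,0],[0.003,0.0005,0,0,0],[0.003,0.0005,0,0,0],[0.003,0.0005,0,0,0],[0.003,0.0005,0,0,0]])

```text
time_s: 18.4
ee_pos: [471.0, -260.0, 19.4]
ee_rot: [149.1, 90.0, -24.7]
force: [1.1, -0.5, -0.1]
gripper_width: 25.6
```

play_rows(motion=[[0.001,0,0,0,0],[0.002,0,0,0,0],[0.003,0,0,0,0],[0.003,0.0005,0,0,0],[0.003,0.0005,0,0,0],[0.003,0.0005,0,0,0],[0.003,0.0005,0,0,0],[0.003,0.0005,0,0,0]])

```text
time_s: 19.07
ee_pos: [473.8, -259.5, 19.4]
ee_rot: [127.9, 90.0, -45.9]
force: [-1.7, -1.1, 0.3]
gripper_width: 25.4
```

```bash

python3 - <<'E'
import sys;sys.argv=['','pics/w9.png']
from w import *
print(s['ee_pos'],s['force'],np.degrees(np.arctan2(M[1,1],M[0,1])))
g=grab_frame('scene');cv2.imwrite('pics/s9.png',cv2.resize(g['img'][85:215,240:400],None,fx=5,fy=4.5))
E
```

```text
[ 473.78484991 -259.45643204   19.38558216] [-1.70768432 -1.09197791  0.34488886] -83.77134047829531
```

View pics/w9.png

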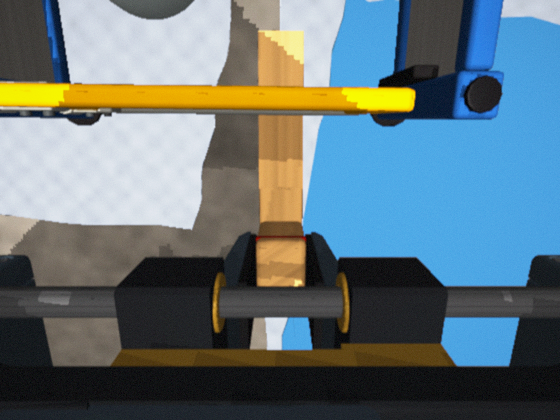

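View pics/s9.png

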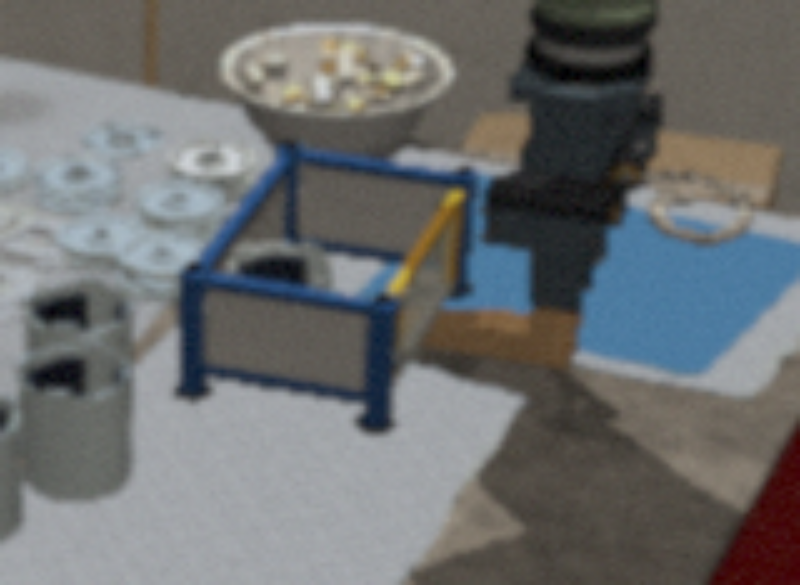

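play_rows(motion=[[0.0005,0,0,0,0],[0.001,0,0,0,0],[0.0015,0,0,0,0],[0.002,0,0,0,0],[0.002,0,0,0,0],[0.002,0,0,0,0],[0.002,0,0,0,0],[0.002,0,0,0,0]])

```text
time_s: 19.83
ee_pos: [475.3, -259.2, 19.4]
ee_rot: [-25.7, 90.0, 160.6]
force: [-3.9, -0.1, 2.5]
gripper_width: 25.6
```

play_rows(motion=[[0.0005,0,0,0,0],[0.001,0,0,0,0],[0.0015,0,0,0,0],[0.0015,0,0,0,0],[0.0015,0,0,0,0],[0.0015,0,0,0,0],[0.0015,0,0,0,0],[0.0015,0,0,0,0]])

```text
time_s: 20.5
ee_pos: [476.4, -259.2, 19.4]
ee_rot: [-17.4, 89.9, 168.8]
force: [-4.7, -0.1, 4.8]
gripper_width: 25.6
```

play_rows(motion=[[0,0,0.0003,0,0],[0,0,0.0006,0,0],[0,0,0.0008,0,0],[0,0,0.0008,0,0],[0,0,0.0008,0,0],[0,0,0.0008,0,0],[0,0,0.0008,0,0],[0,0,0.0008,0,0]])

```text
time_s: 21.17
ee_pos: [477.0, -259.2, 19.9]
ee_rot: [-39.1, 90.0, 147.2]
force: [-2.6, 0.3, -2.2]
gripper_width: 25.7
```

play_rows(motion=[[0.0005,0,0,0,0],[0.001,0,0,0,0],[0.001,0,0,0,0],[0.001,0,0,0,0],[0.001,0,0,0,0],[0.001,0,0,0,0],[0.001,0,0,0,0],[0.001,0,0,0,0]])

```text
time_s: 21.83
ee_pos: [477.9, -259.2, 20.1]
ee_rot: [-22.7, 90.0, 163.6]
force: [-4.3, 0.2, -2.6]
gripper_width: 25.4
```

play_rows(motion=[[0.0005,0,-0.0003,0,0],[0.001,0,-0.0003,0,0],[0.0015,0,-0.0003,0,0],[0.0015,0,-0.0003,0,0],[0.0015,0,-0.0003,0,0],[0.0015,0,-0.0003,0,0],[0.0015,0,-0.0003,0,0],[0.0015,0,-0.0003,0,0]])

```text
time_s: 22.5
ee_pos: [479.1, -259.3, 19.8]
ee_rot: [-10.1, 89.9, 176.2]
force: [-5.9, -0.1, -1.2]
gripper_width: 25.3
```

play_rows(motion=[[0,0,0,0,0],[0,0,0,0,0],[0,0,0,0,0],[0,0,0,0,0],[0,0,0,0,0],[0,0,0,0,0],[0,0,0,0,0],[0,0,0,0,0]])

```text
time_s: 23.17
ee_pos: [479.1, -259.3, 19.9]
ee_rot: [-8.7, 89.9, 177.6]
force: [-6.7, 0.0, -0.6]
gripper_width: 25.7
```

play_rows(motion=[[0.0005,0,0,0,0],[0.001,0,0,0,0],[0.0015,0,0.0001,0,0],[0.002,0,0.0002,0,0],[0.002,0,0.0002,0,0],[0.002,0,0.0002,0,0],[0.002,0,0.0002,0,0],[0.002,0,0.0002,0,0]])

```text
time_s: 23.83
ee_pos: [480.0, -259.3, 20.0]
ee_rot: [-11.9, 89.8, 174.3]
force: [-8.9, -0.3, 0.2]
gripper_width: 25.8
```

play_rows(motion=[[0,0,0,0,0],[0,0,0,0,0],[0,0,0,0,0],[0,0,0,0,0],[0,0,0,0,0],[0,0,0,0,0],[0,0,0,0,0],[0,0,0,0,0]])

```text
time_s: 24.5
ee_pos: [480.0, -259.3, 19.9]
ee_rot: [-12.6, 89.8, 173.7]
force: [-8.5, -0.6, 0.5]
gripper_width: 25.6
```

play_rows(motion=[[0.0005,0,0,0,0],[0.001,0,0,0,0],[0.0015,0,0.0001,0,0],[0.002,0,0.0002,0,0],[0.0025,0,0.0003,0,0],[0.0025,0,0.0003,0,0],[0.0025,0,0.0003,0,0],[0.0025,0,0.0003,0,0]])

```text
time_s: 25.17
ee_pos: [481.1, -259.2, 20.1]
ee_rot: [-13.5, 89.7, 172.8]
force: [-11.8, -2.1, 1.1]
gripper_width: 26.0
```

play_rows(motion=[[0,0,0,0,0],[0,0,0,0,0],[0,0,0,0,0],[0,0,0,0,0],[0,0,0,0,0],[0,0,0,0,0],[0,0,0,0,0],[0,0,0,0,0]])

```text
time_s: 25.83
ee_pos: [481.0, -259.2, 20.1]
ee_rot: [-13.7, 89.7, 172.6]
force: [-10.9, -1.7, 0.4]
gripper_width: 25.9
```

play_rows(motion=[[0.0005,0,0,0,0],[0.001,0,0,0,0],[0.0015,0,0.0001,0,0],[0.002,0,0.0002,0,0],[0.0025,0,0.0003,0,0],[0.003,0,0.0003,0,0],[0.0032,0,0.0003,0,0],[0.0032,0,0.0003,0,0]])

```text
time_s: 26.5
ee_pos: [482.4, -259.0, 20.2]
ee_rot: [-14.4, 89.4, 171.9]
force: [-15.0, -2.2, 3.7]
gripper_width: 25.4
```

play_rows(motion=[[0,0,0,0,0],[0,0,0,0,0],[0,0,0,0,0],[0,0,0,0,0],[0,0,0,0,0],[0,0,0,0,0],[0,0,0,0,0],[0,0,0,0,0]])

```text
time_s: 27.17
ee_pos: [482.4, -259.0, 20.2]
ee_rot: [-14.5, 89.4, 171.8]
force: [-16.3, -1.9, 2.4]
gripper_width: 25.5
```

play_rows(motion=[[-0.0005,0,0,0,0],[-0.001,0,0,0,0],[-0.0015,0,0,0,0],[-0.002,0,0,0,0],[-0.0025,0,-0.0002,0,0],[-0.003,0,-0.0003,0,0],[-0.003,0,-0.0003,0,0],[-0.003,0,-0.0003,0,0]])

```text
time_s: 27.83
ee_pos: [482.4, -259.1, 20.0]
ee_rot: [-18.2, 89.8, 168.0]
force: [-8.5, -1.3, -1.1]
gripper_width: 25.6
```

```bash

python3 - <<'E'
from h import *
s=sensors.state();print(s['ee_pos'],s['force'],s['torque'])
E
```

```text
[ 482.39061148 -259.05727861   19.96359697] [-8.53680313 -1.33032051 -1.06169281] [-0.07998887  1.66974009  0.0036324 ]
```

Position held while unloading, so it is jammed. Unload the rest and release.

play_rows(motion=[[-0.0005,0,0,0,0],[-0.001,0,0,0,0],[-0.0015,0,0.0001,0,0],[-0.002,0,0.0001,0,0],[-0.0025,0,0.0001,0,0],[-0.003,0,0.0001,0,0],[-0.003,0,0.0001,0,0],[-0.003,0,0.0001,0,0]])

```text
time_s: 28.5
ee_pos: [482.0, -259.2, 20.3]
ee_rot: [-174.4, 90.0, 11.8]
force: [-0.4, 2.4, -7.9]
gripper_width: 25.8
```

play_rows(motion=[[0,0,-0.0002,0,0],[0,0,-0.0004,0,0],[0,0,-0.0006,0,0],[0,0,-0.0007,0,0],[0,0,-0.0007,0,0],[0,0,-0.0007,0,0],[0,0,-0.0007,0,0],[0,0,-0.0007,0,0]])

```text
time_s: 29.17
ee_pos: [481.8, -259.4, 19.9]
ee_rot: [165.5, 90.0, -8.3]
force: [0.5, 3.3, -5.9]
gripper_width: 25.6
```

play_rows(motion=[[0,0,-0.0003,0,0],[0,0.0,-0.0006,0,0],[0,0.0,-0.001,0,0],[0,0.0,-0.001,0,0],[0,0.0,-0.001,0,0],[0,0.0,-0.001,0,0],[0,0.0,-0.001,0,0],[0,0.0,-0.001,0,0]])

```text
time_s: 29.83
ee_pos: [481.6, -259.5, 19.3]
ee_rot: [138.1, 90.0, -35.6]
force: [-2.6, 3.5, 4.2]
gripper_width: 25.4
```

play_rows(motion=[[0,0,0.0004,0,0.25],[0,0,0.0004,0,0.35],[0,0,0.0004,0,0.45],[0,0,0.0004,0,0.5],[0,0,0.0004,0,0.5],[0,0,0.0004,0,0.5],[0,0,0.0004,0,0.5],[0,0,0.0004,0,0.5]])

```text
time_s: 30.5
ee_pos: [481.5, -259.5, 19.2]
ee_rot: [123.8, 90.0, -50.0]
force: [0.3, -1.0, 0.7]
gripper_width: 45.7
```

```bash

python3 - <<'E'
import sys;sys.argv=['','pics/w10.png']
from w import *
print(s['ee_pos'],s['force'],np.degrees(np.arctan2(M[1,1],M[0,1])))
g=grab_frame('scene');cv2.imwrite('pics/s10.png',cv2.resize(g['img'][85:215,240:400],None,fx=5,fy=4.5))
E
```

```text
[ 481.54952298 -259.53136965   19.1886389 ] [ 0.28511372 -1.01898165  0.68125812] -83.7683688732335
```

View pics/w10.png

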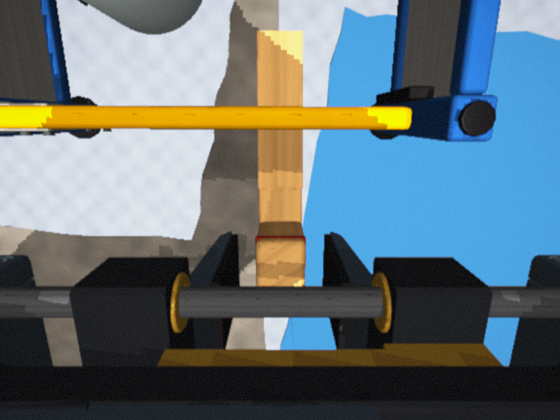

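View pics/s10.png

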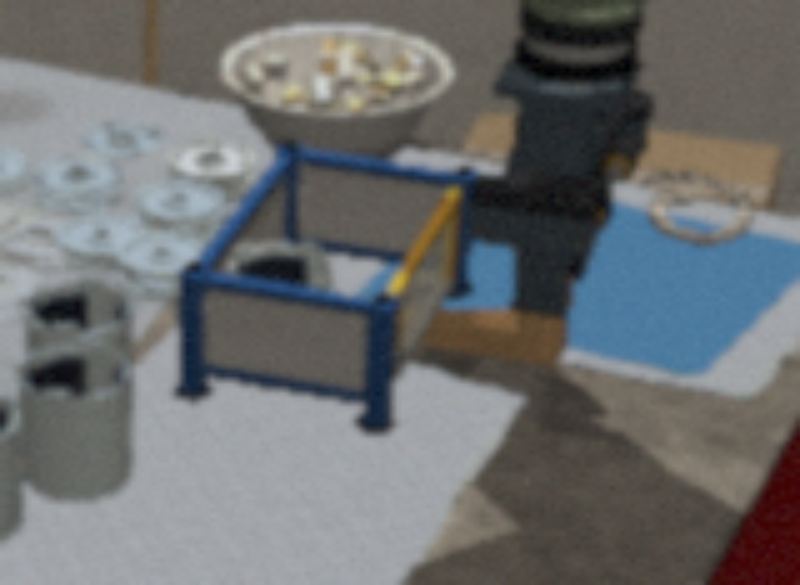

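play_rows(motion=[[-0.005,-0.0005,0,0,0.5],[-0.015,-0.0015,0,0,0.5],[-0.025,-0.0026,0,0,0.5],[-0.035,-0.0036,0,0,0.5],[-0.042,-0.0044,0,0,0.5],[-0.042,-0.0044,-0.002,0,0.3],[-0.042,-0.0044,-0.004,0,0],[-0.042,-0.0044,-0.004,0,0]])

```text
time_s: 31.27
ee_pos: [439.4, -263.9, 14.9]
ee_rot: [165.8, 90.0, -8.0]
force: [-0.3, 0.4, -0.5]
gripper_width: 28.6
```

play_rows(motion=[[0,0,0,0,0],[0,0,0,0,0],[0.001,0,0,0,0],[0.002,0,0,0,0],[0.003,0,0,0,0],[0.004,0,0,0,0],[0.005,0,0,0,0],[0.005,0,0,0,0]])

```text
time_s: 31.93
ee_pos: [444.7, -263.8, 15.2]
ee_rot: [130.7, 90.0, -43.1]
force: [0.6, -0.8, -0.3]
gripper_width: 0.7
```

```bash

python3 - <<'E'
import sys;sys.argv=['','pics/w11.png']
from w import *
print(s['ee_pos'],s['force'],np.degrees(np.arctan2(M[1,1],M[0,1])))
E
```

```text
[ 444.71530041 -263.80533265   15.20651071] [ 0.62659004 -0.83837444 -0.30259883] -83.75645890877375
```

View pics/w11.png

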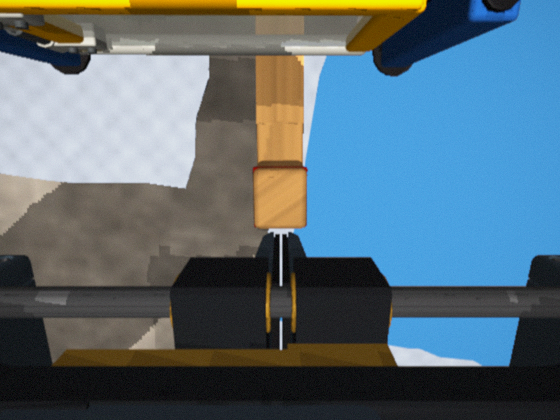

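play_rows(motion=[[0.0005,0,0,0,0],[0.001,0,0,0,0],[0.0015,0,0,0,0],[0.002,0,0,0,0],[0.0025,0,0,0,0],[0.003,0,0,0,0],[0.003,0,0,0,0],[0.003,0,0,0,0]])

```text
time_s: 32.65
ee_pos: [447.4, -263.8, 15.2]
ee_rot: [97.9, 90.0, -75.8]
force: [-0.2, 0.2, -0.5]
gripper_width: 0.5
```

play_rows(motion=[[0.0005,0,0,0,0],[0.001,0,0,0,0],[0.0015,0,0,0,0],[0.002,0,0,0,0],[0.0025,0,0,0,0],[0.003,0,0,0,0],[0.003,0,0,0,0],[0.003,0,0,0,0]])

```text
time_s: 33.32
ee_pos: [450.0, -263.7, 15.2]
ee_rot: [-6.4, 90.0, 179.9]
force: [-1.6, 0.0, 1.0]
gripper_width: 0.6
```

Contact. Push gently upward in force.

play_rows(motion=[[0.0005,0,0,0,0],[0.001,0,0.0001,0,0],[0.0015,0,0.0002,0,0],[0.002,0,0.0003,0,0],[0.002,0,0.0003,0,0],[0.002,0,0.0003,0,0],[0.002,0,0.0003,0,0],[0.002,0,0.0003,0,0]])

```text
time_s: 33.98
ee_pos: [450.0, -263.6, 15.2]
ee_rot: [-14.8, 89.7, 171.5]
force: [-7.6, -2.4, 3.6]
gripper_width: -0.0
```

play_rows(motion=[[0.0005,0,0,0,0],[0.001,0,0.0001,0,0],[0.001,0,0.0002,0,0],[0.001,0,0.0003,0,0],[0.001,0,0.0003,0,0],[0.001,0,0.0003,0,0],[0.001,0,0.0003,0,0],[0.001,0,0.0003,0,0]])

```text
time_s: 34.65
ee_pos: [450.1, -263.4, 15.2]
ee_rot: [-16.5, 89.6, 169.7]
force: [-8.5, -2.6, 3.5]
gripper_width: 0.1
```

play_rows(motion=[[0.0005,0,0.0002,0,0],[0.001,0,0.0004,0,0],[0.001,0,0.0006,0,0],[0.001,0,0.0007,0,0],[0.001,0,0.0007,0,0],[0.001,0,0.0007,0,0],[0.001,0,0.0007,0,0],[0.001,0,0.0007,0,0]])

```text
time_s: 35.32
ee_pos: [450.2, -263.0, 15.3]
ee_rot: [-20.7, 89.5, 165.6]
force: [-9.4, -2.1, 0.8]
gripper_width: 0.8
```

play_rows(motion=[[0.0005,0,0.0002,0,0],[0.001,0,0.0003,0,0],[0.001,0,0.0003,0,0],[0.001,0,0.0003,0,0],[0.001,0,0.0003,0,0],[0.001,0,0.0003,0,0],[0.001,0,0.0003,0,0],[0.001,0,0.0003,0,0]])

```text
time_s: 35.98
ee_pos: [450.3, -262.7, 15.4]
ee_rot: [-21.7, 89.4, 164.6]
force: [-11.0, -2.2, 0.7]
gripper_width: 0.5
```

play_rows(motion=[[0.0005,0,0.0001,0,0],[0.001,0,0.0002,0,0],[0.001,0,0.0002,0,0],[0.001,0,0.0002,0,0],[0.001,0,0.0002,0,0],[0.001,0,0.0002,0,0],[0.001,0,0.0002,0,0],[0.001,0,0.0002,0,0]])

```text
time_s: 36.65
ee_pos: [450.5, -262.4, 15.5]
ee_rot: [-22.5, 89.3, 163.8]
force: [-12.4, -2.3, 1.5]
gripper_width: 0.5
```

play_rows(motion=[[0.0005,0,0.0001,0,0],[0.001,0,0.0002,0,0],[0.001,0,0.0002,0,0],[0.001,0,0.0002,0,0],[0.001,0,0.0002,0,0],[0.001,0,0.0002,0,0],[0.001,0,0.0002,0,0],[0.001,0,0.0002,0,0]])

```text
time_s: 37.32
ee_pos: [451.0, -262.2, 15.5]
ee_rot: [-23.2, 89.2, 163.1]
force: [-12.9, -2.1, 1.5]
gripper_width: 0.1
```

play_rows(motion=[[0.0005,0,0.0001,0,0],[0.001,0,0.0002,0,0],[0.0015,0,0.0003,0,0],[0.002,0,0.0004,0,0],[0.002,0,0.0004,0,0],[0.002,0,0.0004,0,0],[0.002,0,0.0004,0,0],[0.002,0,0.0004,0,0]])

```text
time_s: 37.98
ee_pos: [452.0, -261.9, 15.6]
ee_rot: [-23.1, 89.1, 163.2]
force: [-14.4, -2.5, 2.0]
gripper_width: -0.1
```

play_rows(motion=[[-0.003,0,0,0,0],[-0.006,0,0,0,0],[-0.01,-0.001,0,0,0],[-0.02,-0.002,0,0,0],[-0.035,-0.004,0,0,0],[-0.05,-0.005,0.01,0,0],[-0.055,-0.006,0.04,0,0],[-0.055,-0.006,0.08,0,0]])

```text
time_s: 38.65
ee_pos: [400.9, -268.4, 96.2]
ee_rot: [-41.0, 89.6, 145.2]
force: [0.7, 0.0, -0.4]
gripper_width: 0.5
```

play_rows(motion=[[0,0,0.02,0,0],[0,0,0.04,0,0],[0,0,0.05,0,0],[0,0,0.05,0,0],[0,0,0.05,0,0],[0,0,0.05,0,0],[0,0,0.05,0,0],[0,0,0.05,0,0]])

```text
time_s: 39.32
ee_pos: [403.8, -269.3, 146.2]
ee_rot: [-40.5, 89.8, 145.7]
force: [-0.3, 0.3, 0.2]
gripper_width: 0.6
```

```bash

python3 - <<'E'
import sys;sys.argv=['','pics/w12.png']
from w import *
print(s['ee_pos'],s['force'],np.degrees(np.arctan2(M[1,1],M[0,1])))
for l in ['wedge','wedge_nose','pen','gate_hinge']:
    for q in finder.spot_point(f,l): print(l,q['point'],q['conf'],wz(q['point'],0))
g=grab_frame('scene');cv2.imwrite('pics/s12.png',cv2.resize(g['img'][85:215,240:400],None,fx=5,fy=4.5))
E
```

```text
[ 403.79402097 -269.29672966  146.2422296 ] [-0.3088477   0.33813462  0.23479512] -83.76464543465218
wedge [278.9, 110.8] 0.92 [ 485.60557989 -257.66283432    0.        ]
pen [252.6, 32.0] 0.71 [ 552.79853223 -225.84909243    0.        ]
pen [162.9, 30.2] 0.62 [ 545.35253077 -142.79869413    0.        ]
gate_hinge [160.0, 32.7] 0.58 [ 542.95141894 -140.14354926    0.        ]
```

View pics/w12.png

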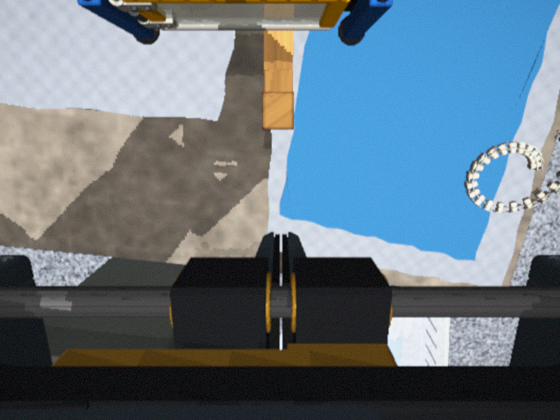

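View pics/s12.png

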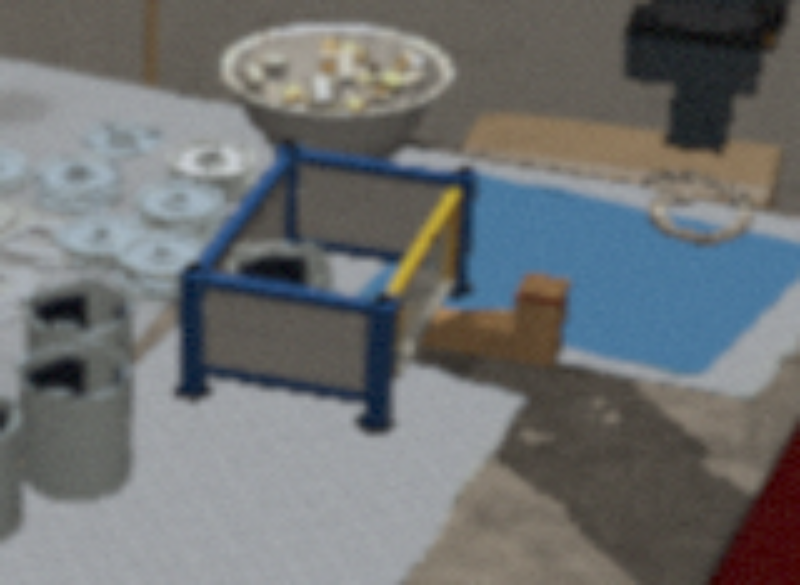

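The gate is shut, the wedge lies flat under it and the robot is clear. I'm handing in.

```bash
python3 -c "
from workcell import job_done
print(job_done())"
```

```text
the job is handed in; nothing more can be done
None
```

The gate is shut and the wedge is jammed under its lower edge. By my estimate it bears the gate with about 9–9.5 N, inside the 6–22 N range; there is no direct reading of that force.

- **Gate:** I pushed it shut with closed fingers until it met the stop, at about 10 N.
- **Wedge:** I set it flat in front of the gate at about y = -30 mm of the pen and slid it in nose first. It met the bar with the nose about 40 mm past the gate's plane. I drove it to about a 16 N push and let go.
- **Check on the jam:** While I unloaded the gripper, the arm crept back about 0.8 mm, so I pushed again from behind with the fingers closed. The wedge held until about 12.5 N, which means it was bearing about 8 N. I tapped it in roughly 1 mm more, ending at a push of about 14.5 N.
- **Last pictures:** The gate is shut, the wedge is flat with its grip outside, and the arm is clear of everything. In its last position the nose should be about 50 mm past the gate's plane.

I did not measure the bystanders again at the end. The arm never came near them, and its forces away from the gate and wedge stayed close to zero. The wrist force is noisy by about ±1 N, so the bearing force could be off by around 1 N.

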